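Hold a large paraffin block in the datum corner of the block imager

TASK

Lift the dust hood off the block imager by its handle and stand it upright on the middle of the bench mat. Then take the one large paraffin block from the cold plate, lay it wax face down on the imager's glass and push it square into the corner of the two stop bars, long side to the long bar. There is no clamp, so finish while still holding the block pressed firmly against both bars at once for the exposure; do not drop the hood or the block, do not ram the block into the bars, and leave everything else where it is.

Things in the scene. Friction and masses are not known exactly. Their poses are not given: they have to be found in the camera images.
- imager: Block-face imager, fixed: a white box 190 (own x) x 180 (own y) x 95 mm high with a black deck on top, in which a glass window 100 x 106 mm lies flush, centred. Origin at the centre of its underside, on the bench. Deck and glass are one level surface 95 mm above the bench. At the start the dust hood stands on the deck over the window. It stands at one of three places (left, middle, right), turned by up to 0.3 rad.
- corner (a point): The inside corner of the two stop bars, at deck level (28 mm along own x, 40 mm along own y from the imager's origin, 95 mm up). Axes as the imager's. A long bar stops motion along own +x, a short bar stops motion along own +y: the block belongs on the -x, -y side of this point. Seated, the block's centre lies 24 mm in -x and 35.5 mm in -y from here, 13.5 mm up, its long side (own y) along this y; either end may lead.
- far_stop: Long stop bar, aluminium, 10 (x) x 80 (y) x 7 mm high, fixed on the deck; origin at the centre of its underside; its -x face is the stop face. It runs from 70 mm on the -y side of the corner to 10 mm on the +y side. The bars touch the wax, below the cassette; wax slides on glass and bars with a friction of about 0.3.
- side_stop: Short stop bar, aluminium, 58 (x) x 10 (y) x 7 mm high, fixed on the deck; origin at the centre of its underside; its -y face is the stop face. It runs from the corner 58 mm towards -x.
- hood_grip (a point): Middle of the dust hood's handle bar. The hood is a grey sheet-metal cover, 122 (x) x 134 (y) x 62 mm high, open below, 0.3 to 0.55 kg, loose, standing over the window and the bars with 4 mm walls. On top a steel bow handle: a round bar 10 mm thick running along the hood's y, 84 mm long between its two posts, bar centre 96 mm above the hood's lower rim and 34 mm above its roof. The hood is centred under this point; it is turned at most 0.06 rad from the imager.
- mat: Grey-blue bench mat, 190 x 190 x 2 mm, fixed on the bench, empty; origin at the centre of its underside. The hood is to stand on its middle (centre within 40 mm), in any direction.
- cold_plate: Cold plate, fixed: white box with a grey metal top, 180 (own x) x 200 (own y) x 55 mm high, flat on top, origin at the centre of its underside. Three paraffin blocks lie on it wax face down.
- large_block_mid (a point): Centre (half-way up) of the large paraffin block, loose, about 0.08 to 0.15 kg, lying wax face down on the cold plate: overall 52 (own x) x 75 (own y) x 27 mm high. Lower 15 mm: wax, 48 x 71 mm; upper 12 mm: white perforated plastic cassette, 52 x 75 mm, overhanging the wax by 2 mm all round (grip it across its 52 mm). Its own z points up from the wax to the cassette. It may be turned up to 0.25 rad on the plate.
- small_block_a_mid (a point): Centre of a small paraffin block, 28 x 40 x 16 mm, loose on the cold plate: leave alone. It and the large block swap places on the plate from run to run.
- small_block_b_mid (a point): Centre of the other small paraffin block, 28 x 40 x 16 mm, loose on the cold plate near its own -x edge: leave alone.
- reagent_bottle: Amber bottle, 36 mm across, 78 mm high, loose on the bench, origin under its centre: leave alone.
- pot_a: Black lidded pot, 46 mm across, 42 mm high, loose, origin under its centre: leave alone.
- pot_b: A second such pot: leave alone.
- forceps: Steel forceps, 130 mm long (own x), 5 mm high, lying loose on the bench, origin under the middle: leave alone.
- stain_dish: Glass bowl, 80 mm across, 45 mm high, loose, origin under its centre: leave alone.
Mind the look-alikes: they are no part of the job. What is shaped like the part that bears large_block_mid but pink is not meant. Leave any yellow look-alike of the part that bears hood_grip alone.

How it is judged (in metres and radians):
On the way, in this order (a step that is already met when the one before it is completed fails the run):
1. the hood is lifted clear of the imager by its handle (z of hood_grip in the frame of corner above 0.115 m and contact force between hood and the fingers above 0.5 N and contact force between hood and imager below 0.05 N), for 0.1 s.
2. the hood stands upright on the middle of the mat, let go (height (world z) of hood_grip between 0.094 and 0.101 m and angle between hood_grip's own z axis and vertical below 0.06 rad and horizontal distance between hood_grip and mat below 0.04 m and contact force between hood and the fingers below 0.1 N and contact force between hood and imager below 0.1 N), for 0.2 s.
3. the large block is lifted off the cold plate in the fingers (z of large_block_mid in the frame of cold_plate above 0.085 m and contact force between large_block and the fingers above 0.5 N), for 0.1 s.
4. the large block lies flat on the glass (z of large_block_mid in the frame of corner between 0.0105 and 0.0165 m and angle between large_block_mid's own z axis and vertical below 0.06 rad and x of large_block_mid in the frame of corner between -0.07 and -0.021 m and y of large_block_mid in the frame of corner between -0.085 and -0.032 m), for 0.1 s.
At the end, for the whole second after the job is handed in: For the last second the large block lies flat on the glass (3 mm, 0.06 rad), square (0.05 rad) and home in the corner (3 mm), at rest, touched by the fingers and pressing over 1.5 N on each bar; the hood stands upright, released, within 40 mm of the mat's centre (all of step 2 and linear speed of each of hood, large_block below 0.01 m/s and z of large_block_mid in the frame of corner between 0.0105 and 0.0165 m and angle between large_block_mid's own z axis and vertical below 0.06 rad and x of large_block_mid in the frame of corner between -0.0275 and -0.0215 m and y of large_block_mid in the frame of corner between -0.039 and -0.033 m and angle between the x axis of large_block_mid and the x axis of corner, either way round below 0.05 rad and contact force between large_block and far_stop above 1.5 N and contact force between large_block and side_stop above 1.5 N and contact force between large_block and the fingers above 0.5 N); the arm keeps its last pose, push and grip.
It fails at once if the hood is dropped (moves faster than 0.3 m/s untouched by the fingers) (linear speed of hood above 0.3 m/s and contact force between hood and the fingers below 0.05 N).
It fails at once if the large block is dropped (moves faster than 0.3 m/s untouched by the fingers) (linear speed of large_block above 0.3 m/s and contact force between large_block and the fingers below 0.05 N).
It fails at once if the block is rammed into a bar with more than 60 N (contact force between large_block and far_stop above 60 N or contact force between large_block and side_stop above 60 N).
It fails at once if another thing is moved by more than 30 mm (distance of any of small_block_a_mid, small_block_b_mid, reagent_bottle, pot_a, pot_b, forceps, stain_dish from where it was at the start of the episode above 0.03 m).
It also fails if it takes over 70 s, if anything falls off the work surface, if the arm or the gripper's body presses on something with over 40 N, if the wrist force passes 120 N, or if a joint passes its speed limit or range.

ROBOT

A 6-joint arm with a two-finger parallel gripper is mounted at the origin on the work surface. World frame = base frame: x ahead of the robot, y to its left, z up, the work surface at z = 0. Lengths are in m, angles in degrees, forces in N, time in s.
With the tool pointing down it reaches from about 0.35 to 0.875 m from the base axis. Payload 4.2 kg.
Tool frame: the origin (TCP) lies between the finger pads; the fingertips stand finger_overhang ahead of it and the grasp point (between the pads) lies 8 mm behind it (finger_overhang is the distance from the TCP to the fingertips, in m); z points along the fingers, y is the direction in which the jaws open and shut (so a half turn about z gives the same grasp; the last joint's range is limited). The gripper opens to 85 mm and grips with 20 to 120 N. Pads are 22 mm wide; open, the fingers measure 114 mm over their backs; the gripper's body (76 mm by 85 mm) begins 54 mm behind the grasp point. The pads swing forward as they close: fully open they stand 13 mm farther back than shut.
Start: joints at [-49.698, 22.042, 0.453, 0, -68.411, -14.817], TCP at [0.269, -0.564, 0.242] pointing down, gripper open.
Joint ranges: [-179.83, 179.83], [-69.29, 118.12], [-61.27, 80.66], [-181.25, 117.63], [-171.15, -9.14], [-177.46, 177.46]. Speed limits (degrees/s): [159.86, 159.86, 180, 180, 180, 180].

INTERFACE

Orientations are given as a 3x3 rotation matrix whose columns are the frame's x, y, z axes.
In Python, from rig import get_obs, camera, get_calibration, hand_in, cut_out, place_of, finger_overhang gives the robot as it stands.
- The arm moves only by the tool send_rows, never from a script. Its arguments are lists of equal length, an entry for each row: "xyz": the shift along the world's x, y, z in mm, a list of three; "turn": the turn, a rotation vector about the world's x, y, z in degrees, a list of three. A call has 1 to 8 rows; each row shifts and turns the commanded pose from where the row before left it; what a row does not reach is not made up. A row lasts 1/10 s, in which the tool goes at most 50 mm and 8.59 degrees, less where a joint would pass 70% of its speed; a pose out of reach is approached as far as the arm can. A call with a gripper value outside its range is refused whole. "gripper" is the finger opening in mm, from 0 to 85.4, set as the call begins (left out, the last holds). The fingers move at their own pace and stop on an object; "newtons" is the grip in N (left out, the last holds). Time passes only in rows, so rows that do not move let the fingers close. It gives the time, the measured TCP pose, the force and the opening at its end, in the units of the state.
- get_obs(): the state, without advancing time (a new reading comes with each control period).
- camera(name): name is "scene" or "side" or "wrist"; returns (picture, depth): 400x640x3 uint8, red, green, blue; 400x640 float32, m along the optical axis (not along the pixel's ray), 0 where there is no reading.
- get_calibration(name): a dict with "fx", "fy", "cx", "cy" (pixels), "position" and "attitude" of the camera in the world. Camera axes: x right, y down, z forward; pixel columns grow to the right and rows downward; lengths in m; the calibration is good to about 2 mm. A picture is of the moment at which its call begins: read the wrist's pose just before it. get_calibration takes no time and is no camera call; for the wrist camera it gives the pose at the moment of the call.
- hand_in(): hands the job in, once; it reports no verdict.
Trained networks look in the newest picture that a camera, given by its name, has taken for a name from the list of things; names that differ only in an ending like _2 or _b are one class to them, and where a whole thing is asked for, a point or a joint stands for the part that bears it (a point fixed in the world has none). Each returns a list of dicts, best first, with "score" (0 to 1); they miss things now and then, are a little off and sometimes report something else, mostly with a low value. They report only what shows in the picture. A call takes as long as a camera call. They do not tell look-alikes from the thing itself.
- cut_out(camera, target): "region" (400x640 bool, what is visible of it) and "bbox" ([centre column, centre row, width, height] in pixels, round what is visible of it).
- place_of(camera, target): "at" ([column, row] in pixels: a listed point, or the origin of a listed thing).
The state is a dict: "time_s": time; "joint_positions": joint angles; "dq": joint speeds; "effort": joint torques, N m; "eef_pos": TCP position; "eef_rot": TCP orientation; "force": force on the tool from outside, world axes, zero at the start; "torque": the same for the moment, N m; "gripper_width": opening from 0.0 (shut) to 1.0 (fully open).
Only numpy, scipy, OpenCV 4.12 (cv2) and the standard library are available. Lean on these libraries where they do the work, as an engineer would, in place of code of your own. Each camera call takes 0.05 s, during which the arm holds its last target.

## Working session

There is one attempt and no reset: what is moved stays moved. The work goes in short steps, Python scripts to look and compute and a tool call to move; the robot and the scene stay as the last step left them, time stands still between calls to the robot, and variables do not carry over. Pictures are saved under pics/ and viewed, and the job is handed in when it is done.

Besides the shell and the picture viewer there is one more tool, called after "Emit:" as name(argument=value, ...), one argument or row to a line, values as JSON. send_rows: Moves the arm, as the interface text tells. Its arguments: {"type":"object","properties":{"xyz":{"type":"array"},"turn":{"type":"array"},"gripper":{"type":"number"},"newtons":{"type":"number"}},"required":["xyz","turn"]}

```bash
ls; mkdir -p pics; python3 - <<'E'
from rig import *
import cv2
print(get_obs()); print(finger_overhang)
for n in ["scene","side"]:
    p,d=camera(n); cv2.imwrite(f"pics/{n}0.png",p[:,:,::-1]); c=get_calibration(n); print(n,c)
    for t in ["hood_grip","large_block_mid","imager","mat","cold_plate","corner"]:
        try: print(t,[(round(r["score"],2),[round(float(v)) for v in r["at"]]) for r in place_of(n,t)])
        except Exception as e: print(t,e)
E
```

```text
pics
{'time_s': 0.0, 'joint_positions': array([-4.96998933e+01,  2.20915629e+01,  3.78466923e-01, -2.88433540e-02,
       -6.84105913e+01, -1.48162670e+01]), 'dq': array([-0.05386487,  0.01670781, -0.07267162, -0.06580504,  0.00488998,
       -0.07330638]), 'effort': array([-1.91086533e-04, -3.92290986e+01,  1.88406640e+01,  4.18619066e+00,
       -4.52568900e-03, -2.13532377e-05]), 'eef_pos': array([ 0.26868036, -0.56367411,  0.24120452]), 'eef_rot': array([[-9.02786521e-01, -4.30087685e-01, -1.03923067e-03],
       [-4.30088929e-01,  9.02784423e-01,  1.94913206e-03],
       [ 9.99035605e-05,  2.20661176e-03, -9.99997560e-01]]), 'force': array([ 0.1135999 ,  0.32797847, -0.74437751]), 'torque': array([ 0.02405045, -0.02097111, -0.0151017 ]), 'gripper_width': 0.9995250161796403}
0.011
scene {'fx': 372.7230260172021, 'fy': 372.7230260172021, 'cx': 318.96015827498985, 'cy': 204.64433177412153, 'position': array([ 1.18704885, -0.17021358,  1.11307849]), 'attitude': array([[ 0.25332294,  0.77628328, -0.57724497],
       [ 0.96724383, -0.19317565,  0.16468921],
       [ 0.01633581, -0.600
[... 205 characters left out ...]
0.74, [320, 254])]
cold_plate [(0.59, [385, 202])]
corner [(0.83, [235, 230]), (0.44, [266, 297])]
side {'fx': 475.2384048203216, 'fy': 475.2384048203216, 'cx': 316.7503385674728, 'cy': 200.22739518760602, 'position': array([0.0174488 , 0.82667914, 1.00708913]), 'attitude': array([[-0.8635008 , -0.34073164,  0.37184449],
       [-0.50428257,  0.59512467, -0.62572016],
       [-0.00809117, -0.72782455, -0.68571565]])}
hood_grip [(0.78, [383, 124]), (0.52, [304, 302])]
large_block_mid [(0.94, [255, 306]), (0.84, [325, 370]), (0.6, [196, 306])]
imager [(0.96, [372, 176]), (0.66, [278, 276])]
mat [(0.91, [292, 215]), (0.58, [213, 276])]
cold_plate [(0.55, [281, 311])]
corner [(0.66, [362, 156])]
```

View pics/scene0.png

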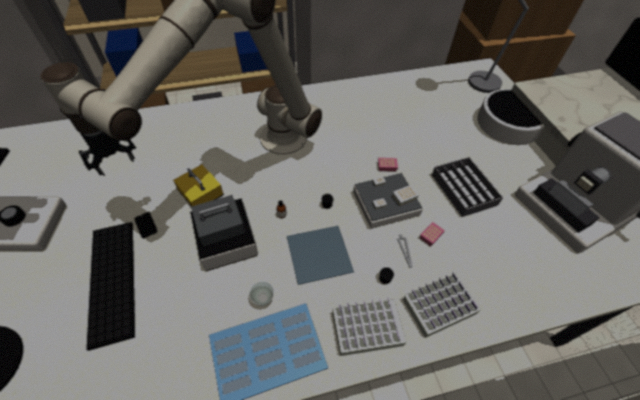

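View pics/side0.png

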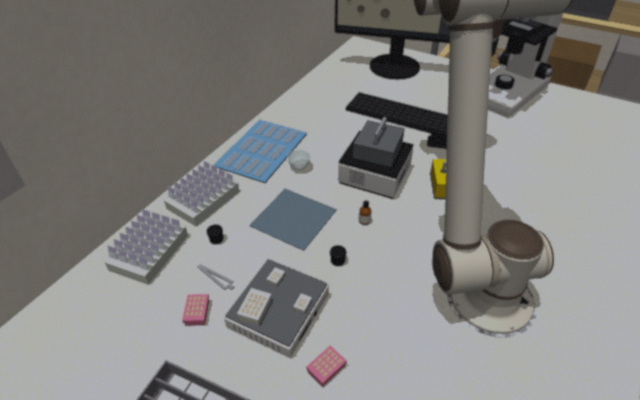

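The scene picture shows the grey hood on the imager (handle at 214,210) and a yellow look-alike at (200,184). The white large block is at (404,195) on the cold plate. The pink look-alikes lie on the bench at (387,164) and (432,232). The mat is at (320,254). Next I'll measure these and take enlarged crops.

```bash
cat > h.py <<'E'
from rig import *
import cv2, numpy as np
def pts(d,c,mask=None):
    v,u=np.where((d>0) if mask is None else (mask&(d>0)))
    z=d[v,u]; P=np.stack([(u-c["cx"])/c["fx"]*z,(v-c["cy"])/c["fy"]*z,z],1)
    return P@np.array(c["attitude"]).T+np.array(c["position"]),u,v
def proj(X,c):
    q=(np.atleast_2d(X)-np.array(c["position"]))@np.array(c["attitude"])
    return np.stack([q[:,0]/q[:,2]*c["fx"]+c["cx"],q[:,1]/q[:,2]*c["fy"]+c["cy"]],1)
def atz(u,v,z,c):
    r=np.array(c["attitude"])@np.array([(u-c["cx"])/c["fx"],(v-c["cy"])/c["fy"],1]); p=np.array(c["position"])
    return p+r*(z-p[2])/r[2]
def rect(xy):
    (a,b),(w,h),an=cv2.minAreaRect(xy.astype(np.float32)*1000); return [round(float(t),1) for t in (a,b,w,h,an)]
E
python3 - <<'E'
from h import *
ims=[]
for n in ["scene","side"]:
    p,d=camera(n);c=get_calibration(n)
    P,u,v=pts(d,c); 
    def sel(x0,x1,y0,y1,z0,z1): 
        m=(P[:,0]>x0)&(P[:,0]<x1)&(P[:,1]>y0)&(P[:,1]<y1)&(P[:,2]>z0)&(P[:,2]<z1); return P[m]
    for t,z in [("hood_grip",.191),("large_block_mid",.0685),("imager",0),("mat",0),("cold_plate",0),("corner",.095),("reagent_bottle",0),("pot_a",0),("stain_dish",0),("forceps",0),("small_block_a_mid",.063)]:
        print(n,t,[(round(r["score"],2),np.round(atz(*r["at"],z,c)[:2],3).tolist()) for r in place_of(n,t)])
    for t in ["mat","cold_plate","imager","hood_grip"]:
        for r in cut_out(n,t)[:2]:
            Q,_,_=pts(d,c,r["region"]); zz=np.percentile(Q[:,2],[5,50,95]); print(t,round(r["score"],2),np.round(r["bbox"]),zz.round(3),rect(Q[:,:2]))
    a=p[140:260,160:280] if n=="scene" else p[100:220,310:430]
    b=p[140:260,340:460] if n=="scene" else p[250:370,180:360]
    cv2.imwrite(f"pics/crop_{n}.png",np.hstack([cv2.resize(a,(390,390),interpolation=2),cv2.resize(b,(400,390),interpolation=2)])[:,:,::-1])
E
```

```text
scene hood_grip [(0.97, [0.309, -0.34]), (0.71, [0.455, -0.292])]
scene large_block_mid [(0.81, [0.297, 0.35]), (0.75, [0.462, 0.345])]
scene imager [(0.8, [0.457, -0.288]), (0.66, [0.73, 0.194])]
scene mat [(0.77, [0.59, 0.016])]
scene cold_plate [(0.62, [0.439, 0.303])]
scene corner [(0.57, [0.483, -0.255])]
scene reagent_bottle [(0.69, [0.384, 0.086]), (0.6, [0.398, -0.078])]
scene pot_a [(0.58, [0.727, 0.195]), (0.44, [0.384, 0.084])]
scene stain_dish [(0.63, [0.695, -0.197])]
scene forceps [(0.57, [0.66, 0.29])]
scene small_block_a_mid [(0.44, [0.484, 0.244]), (0.29, [0.355, -0.306])]
mat 0.74 [320. 257.  64.  59.] [-0.001  0.003  0.007] [584.8, 4.4, 190.1, 192.1, 89.3]
cold_plate 0.65 [387. 202.  71.  56.] [0.02  0.055 0.059] [443.9, 295.9, 179.8, 198.8, 3.2]
imager 0.97 [227. 235.  68.  68.] [0.021 0.092 0.098] [461.8, -291.2, 190.3, 177.4, 5.2]
hood_grip 0.66 [219. 222.  50.  51.] [0.11  0.157 0.192] [457.7, -296.2, 126.0, 133.3, 8.0]
hood_grip 0.58 [200. 185.  48.  43.] [0.019 0.062 0.078] [206.5, -371.3, 170.1, 123.3, 26.4]
side hood_grip [(0.95, [0.451, -0.311])]
side larg
[... 310 characters left out ...]
.396, -0.077])]
side pot_a [(0.82, [0.399, 0.09]), (0.65, [0.732, 0.191]), (0.54, [0.45, 0.302])]
side stain_dish [(0.6, [0.684, -0.199])]
side forceps [(0.71, [0.665, 0.286]), (0.35, [0.461, -0.29])]
side small_block_a_mid [(0.56, [0.474, 0.255])]
mat 0.85 [293. 218.  84.  61.] [-0.003  0.001  0.004] [589.0, 5.1, 197.7, 202.8, 0.1]
cold_plate 0.95 [277. 309. 108. 102.] [0.019 0.053 0.057] [454.5, 286.0, 209.8, 236.8, 3.5]
imager 0.67 [375. 171.  72.  55.] [0.01  0.073 0.096] [484.5, -303.2, 237.5, 225.6, 7.1]
hood_grip 0.63 [379. 143.  46.  48.] [0.102 0.154 0.165] [502.1, -402.8, 158.0, 394.1, 17.2]
hood_grip 0.56 [438. 181.  16.  40.] [0.005 0.057 0.07 ] [266.7, -338.2, 38.0, 131.6, 24.9]
```

View pics/crop_scene.png

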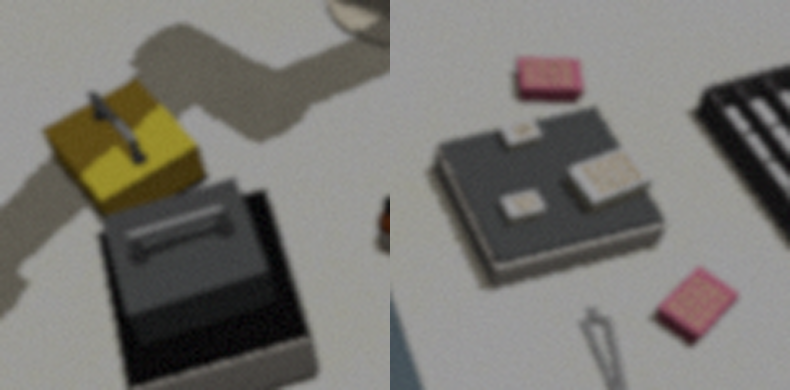

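Confirmed: the target is the grey hood on the black deck, not the yellow one on the bench behind it. The block is the white one on the plate's +y half, since both look-alikes are pink and on the bench. Now I'll move above the imager to look with the wrist camera.

Emit:
send_rows(
  xyz=[
    [10,15,30],
    [15,30,25],
    [25,35,20],
    [25,35,15],
    [25,35,15],
    [25,35,15],
    [25,35,10],
    [20,30,5],
  ],
  turn=[
    [0,0,8.5],
    [0,0,8.5],
    [0,0,8.5],
    [0,0,8.5],
    [0,0,8.5],
    [0,0,8.5],
    [0,0,8.5],
    [0,0,8.5],
  ],
)

```text
time_s: 3.1
eef_pos: [0.4402, -0.3125, 0.3788]
eef_rot: [[0.068, -0.998, 0.002], [-0.998, -0.068, -0.001], [0.001, -0.002, -1.0]]
force: [0.4, -1.2, 0.0]
gripper_width: 1.002
```

Emit:
send_rows(
  xyz=[
    [0,0,0],
    [0,0,0],
  ],
  turn=[
    [0,0,3],
    [0,0,0],
  ],
)

```text
time_s: 3.3
eef_pos: [0.4395, -0.3132, 0.3776]
eef_rot: [[0.115, -0.993, 0.001], [-0.993, -0.115, -0.0], [0.0, -0.001, -1.0]]
force: [-0.4, 0.2, -0.7]
gripper_width: 1.0
```

```bash
cat > look.py <<'E'
from h import *
import sys
def look(tag):
    o=get_obs(); p,d=camera("wrist"); c=get_calibration("wrist")
    cv2.imwrite(f"pics/w{tag}.png",p[:,:,::-1]); np.savez(f"w{tag}.npz",p=p,d=d,**{k:c[k] for k in c})
    print(round(o["time_s"],2),o["eef_pos"].round(4),o["force"].round(1),"yang",np.degrees(np.arctan2(o["eef_rot"][1,1],o["eef_rot"][0,1])).round(2),"tilt z",o["eef_rot"][:,2].round(4),"cam",np.round(c["position"],3), "j",o["joint_positions"].round(0))
    return o,p,d,c
E
python3 - <<'E'
from look import *
o,p,d,c=look("1")
for t,z in [("hood_grip",.191),("imager",0),("corner",.095)]:
    print(t,[(round(r["score"],2),np.round(r["at"]),np.round(atz(*r["at"],z,c)[:2],4).tolist()) for r in place_of("wrist",t)])
for t in ["imager","hood_grip"]:
    for r in cut_out("wrist",t)[:2]:
        Q,_,_=pts(d,c,r["region"]); zz=np.percentile(Q[:,2],[5,50,95]); print(t,round(r["score"],2),np.round(r["bbox"]),zz.round(3),rect(Q[:,:2]))
P,u,v=pts(d,c)
for a,b in [(.085,.105),(.15,.165),(.18,.2)]:
    m=(P[:,2]>a)&(P[:,2]<b)&(abs(P[:,0]-.46)<.12)&(abs(P[:,1]+.29)<.13); Q=P[m]
    print(a,m.sum(),np.median(Q[:,2]).round(4) if m.any() else 0, rect(Q[:,:2]) if m.sum()>5 else 0)
E
```

```text
3.3 [ 0.4395 -0.3132  0.3776] [-0.4  0.2 -0.7] yang -173.4 tilt z [ 6.e-04 -1.e-04 -1.e+00] cam [ 0.447 -0.384  0.508] j [-18.  10.   3.  -0. -83.  25.]
hood_grip [(0.87, array([494., 143.]), [0.2735, -0.3669]), (0.86, array([301., 193.]), [0.4559, -0.2958])]
imager [(0.19, array([303., 193.]), [0.4581, -0.2433])]
corner []
imager 0.93 [302. 173. 152. 139.] [0.092 0.094 0.095] [464.3, -278.2, 231.7, 207.9, 5.2]
hood_grip 0.91 [297. 180. 111. 120.] [0.154 0.156 0.193] [458.3, -262.4, 145.2, 204.0, 8.3]
hood_grip 0.77 [475. 138. 124. 115.] [0.022 0.061 0.097] [198.3, -360.9, 172.2, 148.8, 26.3]
0.085 6004 0.0938 [460.6, -292.1, 186.5, 176.2, 5.3]
0.15 11636 0.1558 [458.5, -295.7, 122.1, 134.7, 7.7]
0.18 859 0.1939 [458.5, -296.6, 10.0, 92.7, 7.9]
```

View pics/w1.png

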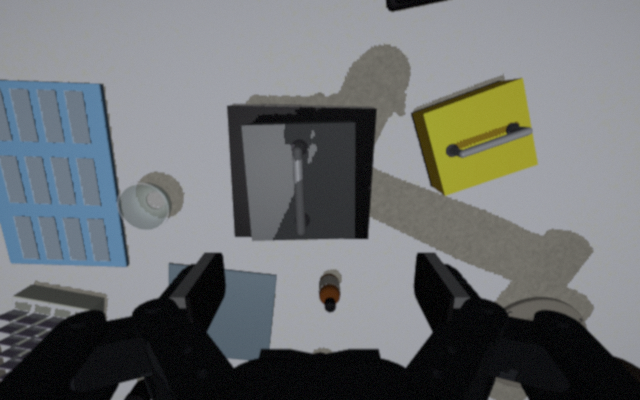

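The wrist picture shows the grey hood's handle bar at (300,190) and the yellow one well apart at (475,140). Measured values:
- Hood handle at (458.5, -296.3) mm, yaw 7.8°.
- Imager at (460.8, -292), yaw 5.3°.

I'm descending onto the handle now.

Emit:
send_rows(
  xyz=[
    [10,9,-30],
    [9,8,-40],
    [0,0,-40],
    [0,0,-35],
    [0,0,-25],
    [0,0,-15],
    [0,0,-8],
    [0,0,0],
  ],
  turn=[
    [0,0,1.2],
    [0,0,0],
    [0,0,0],
    [0,0,0],
    [0,0,0],
    [0,0,0],
    [0,0,0],
    [0,0,0],
  ],
)

```text
time_s: 4.4
eef_pos: [0.4573, -0.2974, 0.1834]
eef_rot: [[0.133, -0.991, -0.002], [-0.991, -0.133, 0.001], [-0.001, 0.002, -1.0]]
force: [0.2, 0.4, 0.5]
gripper_width: 1.003
```

Emit:
send_rows(
  xyz=[
    [0,0,0],
    [0,0,0],
    [0,0,0],
    [0,0,0],
    [0,0,0],
    [0,0,0],
    [0,0,0],
    [0,0,0],
  ],
  turn=[
    [0,0,0],
    [0,0,0],
    [0,0,0],
    [0,0,0],
    [0,0,0],
    [0,0,0],
    [0,0,0],
    [0,0,0],
  ],
  gripper=0,
  newtons=70,
)

```text
time_s: 5.2
eef_pos: [0.4583, -0.2972, 0.1848]
eef_rot: [[0.134, -0.991, 0.001], [-0.991, -0.134, -0.0], [0.001, -0.001, -1.0]]
force: [-0.1, 0.9, 4.3]
gripper_width: 0.087
```

Emit:
send_rows(
  xyz=[
    [0,0,0],
    [0,0,4],
    [0,0,8],
    [0,0,12],
    [0,0,12],
    [0,0,12],
  ],
  turn=[
    [0,0,0],
    [0,0,0],
    [0,0,0],
    [0,0,0],
    [0,0,0],
    [0,0,0],
  ],
)

```text
time_s: 5.8
eef_pos: [0.458, -0.2972, 0.2335]
eef_rot: [[0.134, -0.991, 0.0], [-0.991, -0.134, -0.0], [0.0, -0.0, -1.0]]
force: [-0.7, 0.8, -4.0]
gripper_width: 0.09
```

```bash
python3 - <<'E'
from look import *
o,p,d,c=look("2")
P,u,v=pts(d,c)
for a,b in [(.15,.18),(.18,.22),(.22,.26)]:
    m=(P[:,2]>a)&(P[:,2]<b)&(abs(P[:,0]-.46)<.09)&(abs(P[:,1]+.29)<.09); Q=P[m]
    print(a,m.sum(),np.median(Q[:,2]).round(4) if m.any() else 0, rect(Q[:,:2]) if m.sum()>5 else 0)
p,d=camera("side"); cv2.imwrite("pics/s2.png",p[:,:,::-1])
E
```

```text
5.8 [ 0.458  -0.2972  0.2335] [-0.7  0.8 -4. ] yang -172.32 tilt z [ 4.e-04 -0.e+00 -1.e+00] cam [ 0.468 -0.367  0.367] j [-16.  15. -12.  -0. -64.  24.]
0.15 423 0.1572 [468.3, -362.7, 121.9, 0.7, 7.9]
0.18 35242 0.2073 [459.0, -295.8, 122.9, 134.7, 8.0]
0.22 5867 0.2455 [460.4, -300.0, 83.7, 33.6, 82.5]
```

View pics/w2.png

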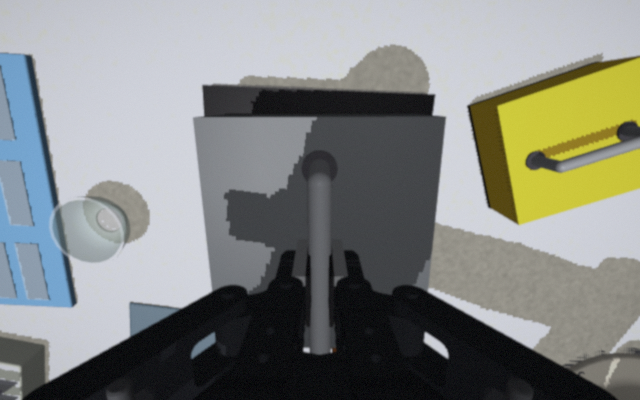

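View pics/s2.png

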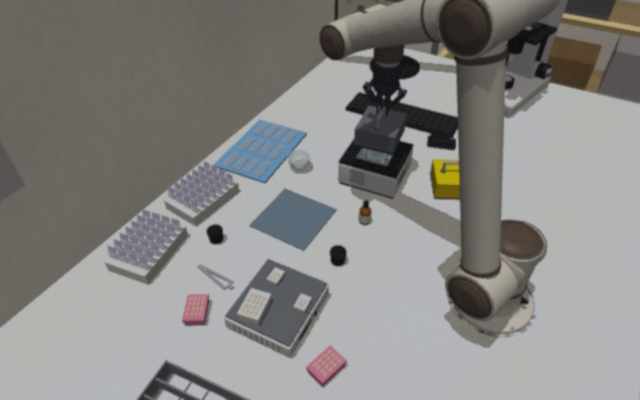

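The wrist picture shows the bar held at (320,250) with the hood level and its roof up about 51 mm. In the side view the glass is free below it at (375,157). Next I carry it to the mat.

Emit:
send_rows(
  xyz=[
    [4,8,15],
    [10,22,5],
    [15,35,0],
    [18,42,0],
    [18,42,0],
    [18,42,0],
    [18,42,0],
    [14,35,0],
  ],
  turn=[
    [0,0,0],
    [0,0,0],
    [0,0,0],
    [0,0,0],
    [0,0,0],
    [0,0,0],
    [0,0,0],
    [0,0,0],
  ],
)

```text
time_s: 6.7
eef_pos: [0.5735, -0.0267, 0.252]
eef_rot: [[0.135, -0.991, -0.0], [-0.991, -0.135, 0.0], [-0.001, 0.0, -1.0]]
force: [1.3, -0.5, -5.7]
gripper_width: 0.086
```

Emit:
send_rows(
  xyz=[
    [9,22,-15],
    [4,12,-25],
    [0,0,-30],
    [0,0,-30],
    [0,0,-20],
    [0,0,0],
  ],
  turn=[
    [0,0,0],
    [0,0,0],
    [0,0,0],
    [0,0,0],
    [0,0,0],
    [0,0,0],
  ],
)

```text
time_s: 7.3
eef_pos: [0.5832, 0.0045, 0.1285]
eef_rot: [[0.133, -0.991, -0.009], [-0.991, -0.133, -0.001], [0.0, 0.009, -1.0]]
force: [-0.9, -0.1, -4.0]
gripper_width: 0.084
```

```bash
python3 - <<'E'
from look import *
o,p,d,c=look("3")
P,u,v=pts(d,c)
for a,b in [(-.01,.01),(.08,.12)]:
    m=(P[:,2]>a)&(P[:,2]<b)&(abs(P[:,0]-.586)<.1)&(abs(P[:,1])<.1); Q=P[m]
    print(a,m.sum(),np.median(Q[:,2]).round(4) if m.any() else 0, rect(Q[:,:2]) if m.sum()>5 else 0)
n="side"
p,d=camera("side"); cv2.imwrite("pics/s3.png",p[:,:,::-1])
c=get_calibration(n);print([(round(r["score"],2),np.round(atz(*r["at"],0,c)[:2],3).tolist()) for r in place_of(n,"mat")])
E
```

```text
7.3 [0.5832 0.0045 0.1285] [-0.9 -0.1 -4. ] yang -172.36 tilt z [-0.0088 -0.0014 -1.    ] cam [ 0.595 -0.065  0.262] j [ 16.  24. -14.  -0. -52.  -9.]
-0.01 15763 0.0033 [586.0, -0.0, 200.0, 200.0, 0.0]
0.08 35305 0.1021 [584.6, 6.6, 122.8, 134.4, 7.8]
[(0.93, [0.584, 0.006])]
```

View pics/s3.png

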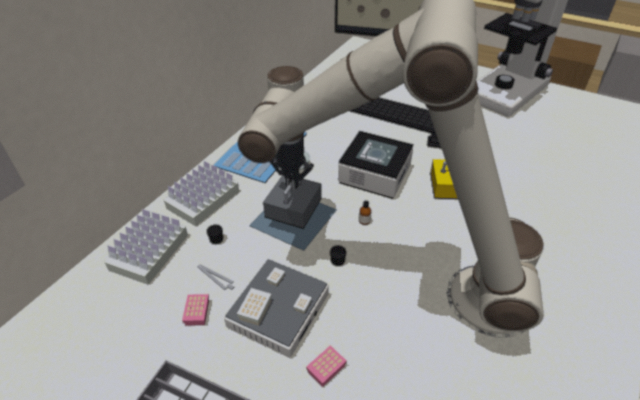

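The hood hangs over the mat centre (hood 584.6, 6.6 against mat about 585, 5). I'm lowering it about 39 mm, slowly at the end.

Emit:
send_rows(
  xyz=[
    [0,0,-12],
    [0,0,-12],
    [0,0,-7],
    [0,0,-3],
    [0,0,-2],
    [0,0,-1],
    [0,0,0],
    [0,0,0],
  ],
  turn=[
    [0,0,0],
    [0,0,0],
    [0,0,0],
    [0,0,0],
    [0,0,0],
    [0,0,0],
    [0,0,0],
    [0,0,0],
  ],
)

```text
time_s: 8.25
eef_pos: [0.5862, 0.0049, 0.0957]
eef_rot: [[0.134, -0.991, 0.001], [-0.991, -0.134, 0.0], [-0.0, -0.001, -1.0]]
force: [0.4, 0.3, -5.4]
gripper_width: 0.09
```

Emit:
send_rows(
  xyz=[
    [0,0,-2],
    [0,0,-1],
    [0,0,-1],
    [0,0,-1],
    [0,0,0],
    [0,0,0],
  ],
  turn=[
    [0,0,0],
    [0,0,0],
    [0,0,0],
    [0,0,0],
    [0,0,0],
    [0,0,0],
  ],
)

```text
time_s: 8.85
eef_pos: [0.5858, 0.0048, 0.0919]
eef_rot: [[0.134, -0.991, 0.0], [-0.991, -0.134, -0.0], [0.0, -0.0, -1.0]]
force: [-4.5, 0.2, 6.2]
gripper_width: 0.085
```

Contact: the vertical force changed sign. Releasing.

Emit:
send_rows(
  xyz=[
    [0,0,0],
    [0,0,0],
    [0,0,0],
    [0,0,0],
    [0,0,0],
    [0,0,0],
    [0,0,0],
    [0,0,0],
  ],
  turn=[
    [0,0,0],
    [0,0,0],
    [0,0,0],
    [0,0,0],
    [0,0,0],
    [0,0,0],
    [0,0,0],
    [0,0,0],
  ],
  gripper=85,
)

```text
time_s: 9.65
eef_pos: [0.586, 0.0048, 0.0903]
eef_rot: [[0.134, -0.991, -0.0], [-0.991, -0.134, -0.0], [0.0, 0.0, -1.0]]
force: [-0.3, -0.1, 0.1]
gripper_width: 0.992
```

Emit:
send_rows(
  xyz=[
    [0,0,15],
    [0,0,35],
    [-5,10,50],
    [-10,20,50],
    [-15,35,50],
    [-20,40,40],
    [-20,40,20],
    [-20,40,0],
  ],
  turn=[
    [0,0,0],
    [0,0,0],
    [0,0,0],
    [0,0,0],
    [0,0,0],
    [0,0,0],
    [0,0,0],
    [0,0,0],
  ],
)

```text
time_s: 10.45
eef_pos: [0.5038, 0.1757, 0.332]
eef_rot: [[0.133, -0.991, 0.007], [-0.991, -0.133, 0.004], [-0.003, -0.008, -1.0]]
force: [0.8, 0.1, 0.2]
gripper_width: 1.002
```

```bash
python3 - <<'E'
from look import *
n="scene"
p,d=camera(n); cv2.imwrite("pics/c4.png",p[:,:,::-1]); c=get_calibration(n)
P,u,v=pts(d,c)
for a,b in [(.055,.075),(.085,.11)]:
    m=(P[:,2]>a)&(P[:,2]<b)&(abs(P[:,0]-.586)<.1)&(abs(P[:,1])<.1); Q=P[m]
    print(a,m.sum(),np.median(Q[:,2]).round(4) if m.any() else 0, rect(Q[:,:2]) if m.sum()>5 else 0)
o,p,d,c=look("4")
for t,z in [("large_block_mid",.0685)]:
    print(t,[(round(r["score"],2),np.round(r["at"]),np.round(atz(*r["at"],z,c)[:2],4).tolist()) for r in place_of("wrist",t)])
E
```

```text
0.055 1293 0.0648 [583.8, 5.1, 126.0, 135.9, 8.4]
0.085 98 0.102 [584.5, 4.3, 10.4, 90.8, 7.7]
10.5 [0.5009 0.1799 0.33  ] [-2.4  0.6 -1.9] yang -172.06 tilt z [ 0.0035  0.0051 -1.    ] cam [0.511 0.108 0.46 ] j [ 37.  10.  -4.  -0. -76. -29.]
large_block_mid [(0.97, array([324., 291.]), [0.4711, 0.3531]), (0.86, array([230., 286.]), [0.6007, 0.3635])]
```

View pics/w4.png

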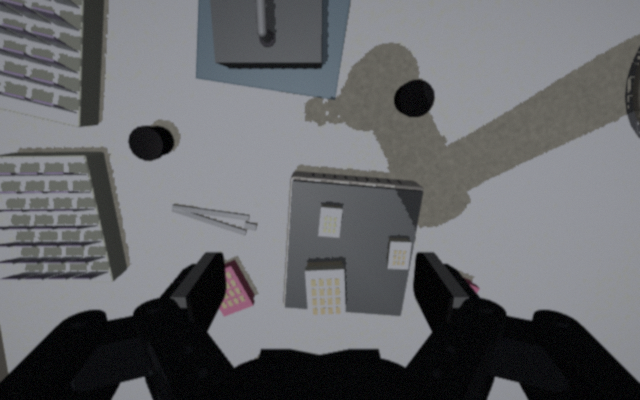

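View pics/c4.png

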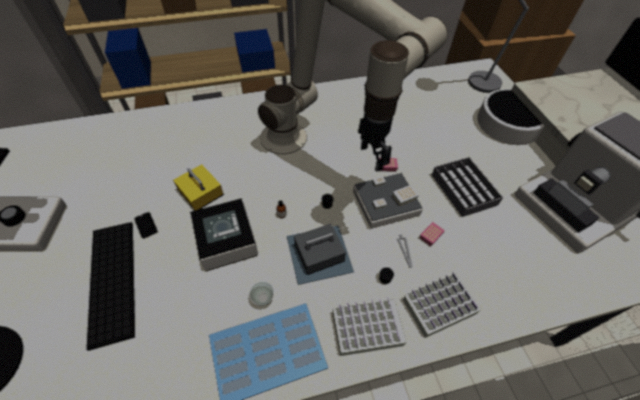

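The scene picture shows the hood upright on the mat at (320,245). In the wrist picture the white large block is at (325,291), two small blocks at (330,222) and (399,255), and the pink look-alikes at (234,288) and (475,285).

```bash
python3 - <<'E'
from look import *
o,p,d,c=look("5")
P,u,v=pts(d,c)
m=(P[:,2]>.073)&(P[:,2]<.1)&(abs(P[:,0]-.471)<.06)&(abs(P[:,1]-.353)<.06);Q=P[m]; print(m.sum(),np.median(Q[:,2]),rect(Q[:,:2]))
for r in cut_out("wrist","large_block_mid")[:3]:
    Q,_,_=pts(d,c,r["region"]); print(round(r["score"],2),r["bbox"],np.median(Q[:,2]),rect(Q[Q[:,2]>.073][:,:2]) if (Q[:,2]>.073).sum()>9 else 0)
m=(P[:,2]>.048)&(P[:,2]<.06)&(abs(P[:,0]-.445)<.12)&(abs(P[:,1]-.3)<.12);Q=P[m]; print(m.sum(),np.median(Q[:,2]),rect(Q[:,:2]))
m=(P[:,2]>.066)&(P[:,2]<.075)&(abs(P[:,0]-.445)<.12)&(P[:,1]<.305)&(P[:,1]>.18);
for X in (P[m&(P[:,0]>.44)],P[m&(P[:,0]<.44)]): print(len(X),rect(X[:,:2]))
cv2.imwrite("pics/w5c.png",cv2.resize(p[160:340,230:470],(720,540),interpolation=2)[:,:,::-1])
E
```

```text
10.6 [0.5022 0.176  0.3284] [ 0.2 -0.3 -0.1] yang -172.07 tilt z [ 8.e-04  1.e-03 -1.e+00] cam [0.512 0.105 0.459] j [ 37.  10.  -4.  -0. -76. -29.]
1976 0.08052180551685234 [470.1, 352.2, 52.0, 76.6, 10.7]
0.89 [234.4, 290.6, 33.8, 58.0] 0.025069836621945507 0
0.74 [325.1, 291.9, 40.2, 60.3] 0.08044026297369905 [470.1, 352.2, 52.0, 76.6, 10.7]
12588 0.05349720473516356 [443.0, 299.2, 172.2, 192.8, 3.1]
647 [478.6, 252.3, 28.0, 40.4, 2.5]
588 [380.1, 286.0, 28.6, 39.9, 5.5]
```

View pics/w5c.png

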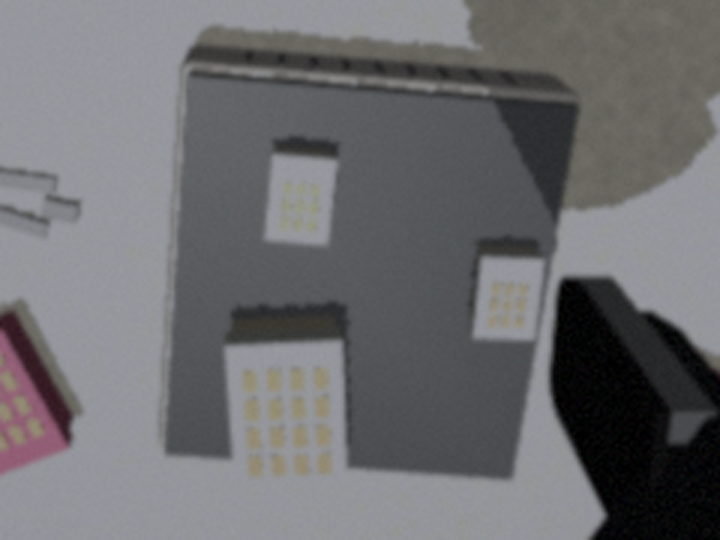

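The white block with a 52 x 76 mm cassette at crop (288,405) is the target: centre (470.1, 352.2), yaw 10.7°, top 81 mm. When seated, the long bar is 7 mm high and would sit under the +x finger, so I need a high grip with the tips about 10 mm above the wax face. I'll move over the block partly open and measure where the tips are.

Emit:
send_rows(
  xyz=[
    [-6,32,-25],
    [-8,36,-35],
    [-6,36,-35],
    [-6,36,-35],
    [-6,36,-30],
    [0,0,-10],
    [0,0,0],
    [0,0,0],
  ],
  turn=[
    [0,0,2.7],
    [0,0,0],
    [0,0,0],
    [0,0,0],
    [0,0,0],
    [0,0,0],
    [0,0,0],
    [0,0,0],
  ],
  gripper=70,
)

```text
time_s: 11.5
eef_pos: [0.4726, 0.3475, 0.1597]
eef_rot: [[0.179, -0.984, 0.001], [-0.984, -0.179, -0.0], [0.0, -0.001, -1.0]]
force: [0.2, 0.6, -0.2]
gripper_width: 0.821
```

```bash
python3 - <<'E'
from look import *
o,p,d,c=look("6")
print(o["gripper_width"])
P,u,v=pts(d,c); R=o["eef_rot"]; T=(P-o["eef_pos"])@R*1000
# tool-frame points near fingers
m=(abs(T[:,0])<16)&(abs(T[:,1])<60)&(abs(T[:,1])>25)&(T[:,2]>-25)&(T[:,2]<25)
for s in (-1,1):
    k=m&(np.sign(T[:,1])==s); Q=T[k]; print(s,k.sum(), np.percentile(Q[:,2],[1,50,90,97,99,100]).round(1) if k.any() else 0, np.percentile(abs(Q[:,1]),[1,50,99]).round(1) if k.any() else 0)
m=(P[:,2]>.073)&(P[:,2]<.1)&(abs(P[:,0]-.471)<.06)&(abs(P[:,1]-.353)<.06);Q=P[m]; print(m.sum(),np.median(Q[:,2]),rect(Q[:,:2]))
E
```

```text
11.5 [0.4726 0.3475 0.1597] [ 0.2  0.6 -0.2] yang -169.71 tilt z [ 5.e-04 -2.e-04 -1.e+00] cam [0.485 0.279 0.291] j [ 52.  22. -12.   0. -56. -42.]
0.8208592312686153
-1 1606 [-24.7 -14.   -2.7   0.8   2.4   3.9] [35.  35.6 48.7]
1 1612 [-24.7 -13.8  -2.4   1.1   2.7   4.2] [34.3 34.8 48. ]
7820 0.0819244504429896 [469.8, 354.3, 52.1, 75.5, 10.8]
```

View pics/w6.png

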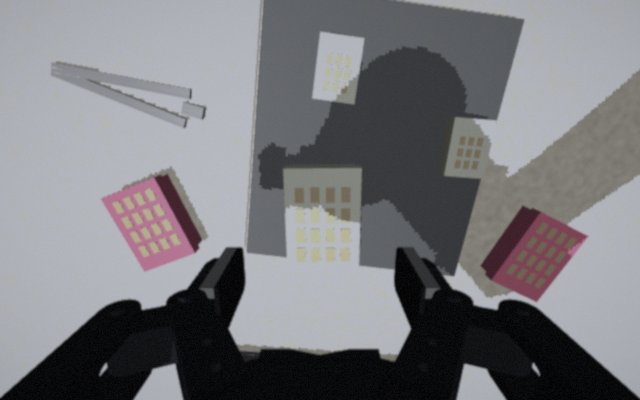

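The wrist picture shows the block at (323,215) between the fingers. The tips are about 4 mm ahead of the TCP at 70 mm, so about 7 mm at 52 mm. I'm descending to TCP z = 73 mm.

Emit:
send_rows(
  xyz=[
    [-1.5,3,-20],
    [-1,3,-25],
    [0,0,-20],
    [0,0,-13],
    [0,0,-6],
    [0,0,-3],
    [0,0,0],
    [0,0,0],
  ],
  turn=[
    [0,0,0.5],
    [0,0,0],
    [0,0,0],
    [0,0,0],
    [0,0,0],
    [0,0,0],
    [0,0,0],
    [0,0,0],
  ],
)

```text
time_s: 12.35
eef_pos: [0.4696, 0.355, 0.0732]
eef_rot: [[0.189, -0.982, 0.001], [-0.982, -0.189, 0.001], [-0.001, -0.002, -1.0]]
force: [0.1, -0.6, -1.1]
gripper_width: 0.82
```

Emit:
send_rows(
  xyz=[
    [0,0,0],
    [0,0,0],
    [0,0,0],
    [0,0,0],
    [0,0,0],
  ],
  turn=[
    [0,0,0],
    [0,0,0],
    [0,0,0],
    [0,0,0],
    [0,0,0],
  ],
  gripper=40,
  newtons=60,
)

```text
time_s: 12.85
eef_pos: [0.4696, 0.3553, 0.0733]
eef_rot: [[0.189, -0.982, 0.001], [-0.982, -0.189, 0.001], [-0.001, -0.002, -1.0]]
force: [-0.8, 1.3, 5.4]
gripper_width: 0.592
```

Emit:
send_rows(
  xyz=[
    [0,0,4],
    [0,0,10],
    [0,0,20],
    [0,0,30],
    [0,0,30],
    [0,0,20],
    [0,0,0],
  ],
  turn=[
    [0,0,0],
    [0,0,0],
    [0,0,0],
    [0,0,0],
    [0,0,0],
    [0,0,0],
    [0,0,0],
  ],
)

```text
time_s: 13.55
eef_pos: [0.4703, 0.3558, 0.19]
eef_rot: [[0.189, -0.982, 0.005], [-0.982, -0.189, 0.005], [-0.004, -0.006, -1.0]]
force: [0.9, -0.3, -1.3]
gripper_width: 0.593
```

```bash
python3 - <<'E'
from look import *
o,p,d,c=look("7")
print(o["gripper_width"])
P,u,v=pts(d,c); R=o["eef_rot"]; T=(P-o["eef_pos"])@R*1000
m=(abs(T[:,0])<45)&(abs(T[:,1])<24)&(T[:,2]>-15)&(T[:,2]<25)
print(m.sum(),np.percentile(T[m][:,2],[5,50,95]),rect(T[m][:,:2]/1000))
A=np.c_[T[m][:,:2],np.ones(m.sum())]; print(np.linalg.lstsq(A,T[m][:,2],rcond=None)[0])
E
```

```text
13.55 [0.4703 0.3558 0.19  ] [ 0.9 -0.3 -1.3] yang -169.09 tilt z [ 0.0049  0.0052 -1.    ] cam [0.483 0.286 0.318] j [ 53.  21.  -9.   0. -59. -42.]
0.5933507568234819
18839 [-6.44152456 -5.44778402 -2.63508899] [1.2, -0.0, 76.4, 48.0, 0.0]
[ 3.89238000e-02 -3.42475608e-03 -5.09110649e+00]
```

View pics/w7.png

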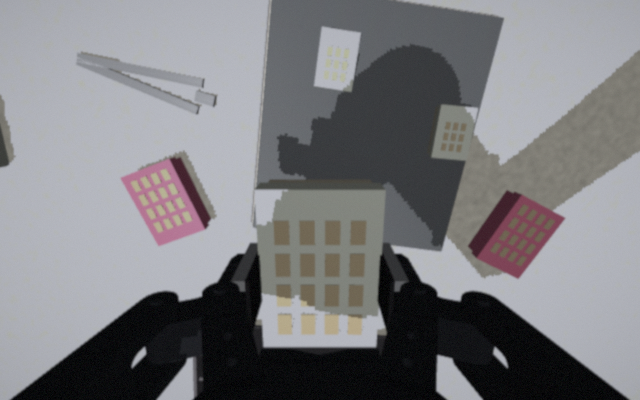

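The block is held; the fit suggests a small pitch and maybe a slip, so I'm checking once more.

```bash
python3 - <<'E'
from look import *
o,p,d,c=look("8")
P,u,v=pts(d,c); R=o["eef_rot"]; T=(P-o["eef_pos"])@R*1000
m=(abs(T[:,0])<45)&(abs(T[:,1])<20)&(T[:,2]>-15)&(T[:,2]<25)
for a in range(-40,41,8):
    k=m&(T[:,0]>=a)&(T[:,0]<a+8); print(a+4,k.sum(),np.percentile(T[k][:,2],[10,50,90]).round(1) if k.any() else "")
m=(P[:,2]>.045)&(P[:,2]<.062)&(abs(P[:,0]-.44)<.07)&(P[:,1]<.3)&(P[:,1]>.22);A=np.c_[P[m][:,:2],np.ones(m.sum())]; print(m.sum(),np.linalg.lstsq(A,P[m][:,2],rcond=None)[0])
for n in ["side","scene"]:
    p,d=camera(n);c=get_calibration(n);P,u,v=pts(d,c)
    m=(abs(P[:,0]-.47)<.05)&(abs(P[:,1]-.35)<.06)&(P[:,2]>.14)&(P[:,2]<.2)
    print(n,m.sum()); cv2.imwrite(f"pics/{n}8.png",cv2.resize(p[200:360,180:380] if n=="side" else p[110:250,320:500],(640,512),interpolation=2)[:,:,::-1])
E
```

```text
13.6 [0.4693 0.355  0.1877] [ 0.2  1.1 -2.4] yang -169.13 tilt z [ 0.0016  0.0026 -1.    ] cam [0.482 0.285 0.317] j [ 53.  21. -10.  -0. -59. -42.]
-36 686 [-6.6 -6.  -5.3]
-28 1268 [-6.8 -6.2 -5.5]
-20 1386 [-6.9 -6.2 -5.4]
-12 1425 [-7.  -6.2 -5.5]
-4 1510 [-7.  -6.2 -5.5]
4 1565 [-7.  -6.3 -5.6]
12 1649 [-7.  -6.2 -5.5]
20 1736 [-7.1 -6.4 -5.6]
28 1849 [-7.  -6.2 -5.5]
36 2626 [-6.8 -5.8  6.4]
44 0 
16446 [-0.00240596 -0.00174229  0.05425175]
side 461
scene 297
```

View pics/side8.png

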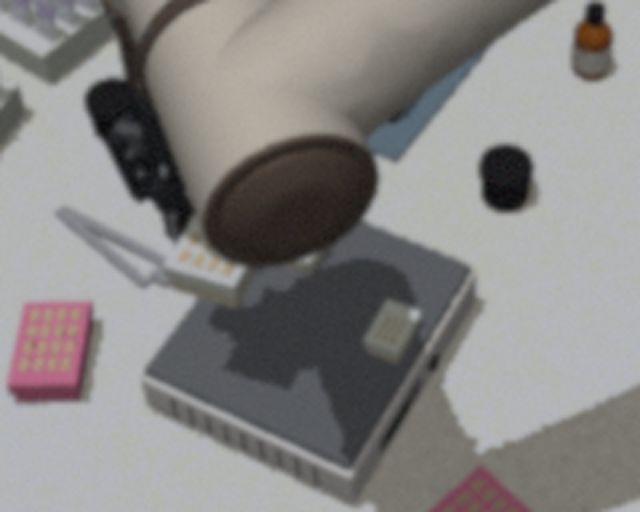

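Level in hand with no tilt. Carrying it over towards the imager, stopping short to measure the bars.

Emit:
send_rows(
  xyz=[
    [0,-10,15],
    [0,-25,15],
    [0,-40,15],
    [0,-45,5],
    [0,-45,0],
    [0,-45,0],
    [0,-45,0],
    [0,-45,0],
  ],
  turn=[
    [0,0,0],
    [0,0,-1],
    [0,0,-1],
    [0,0,-1],
    [0,0,-1],
    [0,0,-1],
    [0,0,-0.5],
    [0,0,0],
  ],
)

```text
time_s: 14.55
eef_pos: [0.4683, 0.0523, 0.2368]
eef_rot: [[0.094, -0.996, 0.0], [-0.996, -0.094, -0.0], [0.0, -0.0, -1.0]]
force: [0.6, 0.3, -0.2]
gripper_width: 0.595
```

Emit:
send_rows(
  xyz=[
    [0,-45,0],
    [0,-45,0],
    [0,-45,0],
    [-5,-45,0],
    [-5,-40,0],
    [-5,-25,0],
    [0,-10,0],
    [0,0,0],
  ],
  turn=[
    [0,0,0],
    [0,0,0],
    [0,0,0],
    [0,0,0],
    [0,0,0],
    [0,0,0],
    [0,0,0],
    [0,0,0],
  ],
)

```text
time_s: 15.35
eef_pos: [0.4536, -0.2015, 0.2363]
eef_rot: [[0.091, -0.996, -0.0], [-0.996, -0.091, -0.0], [0.0, 0.0, -1.0]]
force: [0.7, -0.0, -1.2]
gripper_width: 0.59
```

Emit:
send_rows(
  xyz=[
    [0,0,0],
    [0,0,0],
  ],
  turn=[
    [0,0,0],
    [0,0,0],
  ],
)

```text
time_s: 15.55
eef_pos: [0.4543, -0.1994, 0.2363]
eef_rot: [[0.095, -0.995, -0.0], [-0.995, -0.095, 0.0], [-0.0, 0.0, -1.0]]
force: [0.1, 0.0, -1.3]
gripper_width: 0.593
```

```bash
python3 - <<'E'
from look import *
o,p,d,c=look("9")
P,u,v=pts(d,c)
m=(P[:,2]>.085)&(P[:,2]<.099)&(abs(P[:,0]-.46)<.12)&(P[:,1]<-.2)&(P[:,1]>-.4);Q=P[m];print(m.sum(),np.median(Q[:,2]),rect(Q[:,:2]))
m=(P[:,2]>.0985)&(P[:,2]<.108)&(abs(P[:,0]-.46)<.12)&(P[:,1]<-.2)&(P[:,1]>-.4);Q=P[m];print(m.sum(),np.median(Q[:,2]) if m.any() else 0)
print([(round(r["score"],2),np.round(r["at"]),atz(*r["at"],.095,c).round(4)) for r in place_of("wrist","corner")])
for t in ["far_stop","side_stop"]:
    print(t,[(round(r["score"],2),np.round(r["at"]),atz(*r["at"],.095,c).round(4)) for r in place_of("wrist",t)])
    for r in cut_out("wrist",t)[:2]:
        Q,_,_=pts(d,c,r["region"]);print(np.median(Q[:,2]).round(4),rect(Q[:,:2]))
E
```

```text
15.55 [ 0.4543 -0.1994  0.2363] [ 0.1  0.  -1.3] yang -174.53 tilt z [-0.e+00  1.e-04 -1.e+00] cam [ 0.461 -0.269  0.367] j [ -5.  10. -18.  -0. -63.  10.]
39229 0.09405887127761209 [459.7, -274.5, 186.7, 142.0, 5.5]
2323 0.10115287641087661
[(0.78, array([288., 126.]), array([ 0.4855, -0.2496,  0.095 ]))]
far_stop [(0.67, array([281.,  90.]), array([ 0.4933, -0.2775,  0.095 ]))]
0.1011 [493.7, -278.3, 12.4, 79.8, 5.2]
side_stop [(0.86, array([323., 131.]), array([ 0.4563, -0.249 ,  0.095 ]))]
0.1012 [456.0, -246.1, 57.5, 11.7, 5.7]
```

View pics/w9.png

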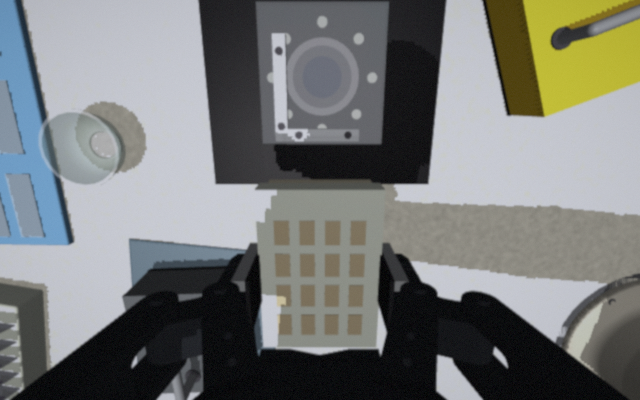

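The picture shows the two bars at (279,80) and (323,134) with the glass free. Three estimates of the corner agree to about 1 mm: (485.4, -248.9), yaw 5.4°. I'll lower with a 10 mm gap to each bar, block centre at (455.8, -297.4).

Emit:
send_rows(
  xyz=[
    [0.5,-25,0],
    [0.5,-35,-10],
    [0.5,-27,-25],
    [0,-10,-30],
    [0,0,-25],
    [0,0,-15],
    [0,0,-8],
    [0,0,0],
  ],
  turn=[
    [0,0,0],
    [0,0,0],
    [0,0,0],
    [0,0,0],
    [0,0,0],
    [0,0,0],
    [0,0,0],
    [0,0,0],
  ],
)

```text
time_s: 16.65
eef_pos: [0.4552, -0.2971, 0.1223]
eef_rot: [[0.094, -0.996, -0.002], [-0.996, -0.094, 0.001], [-0.001, 0.002, -1.0]]
force: [-0.7, 0.3, -1.4]
gripper_width: 0.594
```

Emit:
send_rows(
  xyz=[
    [0,0,-1.5],
    [0,0,-1.5],
    [0,0,0],
    [0,0,0],
  ],
  turn=[
    [0,0,0],
    [0,0,0],
    [0,0,0],
    [0,0,0],
  ],
)

```text
time_s: 17.05
eef_pos: [0.4559, -0.2974, 0.1208]
eef_rot: [[0.094, -0.996, 0.001], [-0.996, -0.094, -0.0], [0.0, -0.001, -1.0]]
force: [0.6, 0.0, -1.5]
gripper_width: 0.589
```

Emit:
send_rows(
  xyz=[
    [0,0,-1],
    [0,0,-1],
    [0,0,-1],
    [0,0,0],
    [0,0,0],
  ],
  turn=[
    [0,0,0],
    [0,0,0],
    [0,0,0],
    [0,0,0],
    [0,0,0],
  ],
)

```text
time_s: 17.55
eef_pos: [0.4556, -0.2974, 0.1172]
eef_rot: [[0.094, -0.996, -0.0], [-0.996, -0.094, 0.0], [-0.0, 0.0, -1.0]]
force: [-0.1, -0.9, -0.8]
gripper_width: 0.593
```

Emit:
send_rows(
  xyz=[
    [0,0,-1],
    [0,0,0],
    [0,0,-1],
    [0,0,0],
    [0,0,0],
  ],
  turn=[
    [0,0,0],
    [0,0,0],
    [0,0,0],
    [0,0,0],
    [0,0,0],
  ],
)

```text
time_s: 18.05
eef_pos: [0.4556, -0.2974, 0.1152]
eef_rot: [[0.094, -0.996, -0.0], [-0.996, -0.094, 0.0], [-0.0, 0.0, -1.0]]
force: [-0.2, 0.6, -0.5]
gripper_width: 0.591
```

Emit:
send_rows(
  xyz=[
    [0,0,-1],
    [0,0,0],
    [0,0,0],
  ],
  turn=[
    [0,0,0],
    [0,0,0],
    [0,0,0],
  ],
)

```text
time_s: 18.35
eef_pos: [0.4556, -0.2974, 0.1142]
eef_rot: [[0.094, -0.996, -0.0], [-0.996, -0.094, 0.0], [-0.0, 0.0, -1.0]]
force: [-0.0, 0.4, -0.9]
gripper_width: 0.592
```

Emit:
send_rows(
  xyz=[
    [0,0,-1],
    [0,0,0],
    [0,0,0],
  ],
  turn=[
    [0,0,0],
    [0,0,0],
    [0,0,0],
  ],
)

```text
time_s: 18.65
eef_pos: [0.4558, -0.2974, 0.1133]
eef_rot: [[0.094, -0.996, 0.0], [-0.996, -0.094, -0.0], [0.0, -0.0, -1.0]]
force: [0.5, 0.5, -1.0]
gripper_width: 0.595
```

Emit:
send_rows(
  xyz=[
    [0,0,-1],
    [0,0,0],
    [0,0,0],
  ],
  turn=[
    [0,0,0],
    [0,0,0],
    [0,0,0],
  ],
)

```text
time_s: 18.95
eef_pos: [0.4561, -0.2977, 0.1133]
eef_rot: [[0.094, -0.996, 0.001], [-0.996, -0.094, -0.001], [0.001, -0.001, -1.0]]
force: [0.0, 0.5, 5.7]
gripper_width: 0.593
```

```bash
python3 - <<'E'
from look import *
o,p,d,c=look("10")
P,u,v=pts(d,c); R=o["eef_rot"]; T=(P-o["eef_pos"])@R*1000
m=(abs(T[:,0])<42)&(abs(T[:,1])<18)&(T[:,2]>-12)&(T[:,2]<0);print(np.percentile(T[m][:,2],[10,50,90]),np.median(P[m][:,2]),"x",T[m][:,0].min(),T[m][:,0].max())
m=(P[:,2]>.085)&(P[:,2]<.1)&(abs(P[:,0]-.46)<.1)&(P[:,1]<-.3);print(np.median(P[m][:,2]))
E
```

```text
18.95 [ 0.4561 -0.2977  0.1133] [0.  0.5 5.7] yang -174.58 tilt z [ 0.0012 -0.001  -1.    ] cam [ 0.463 -0.367  0.244] j [-16.  22. -21.   0. -47.  21.]
[-8.65668978 -7.89808479 -7.0942064 ] 0.12120114211822934 x -37.195718550188204 38.689872331970115
0.094110153090124
```

View pics/w10.png

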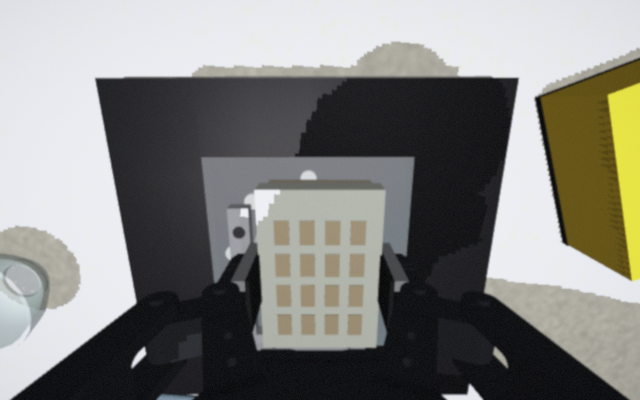

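The block is flat on the glass: the top reads 121 mm and the pressure is about 6 N. I'll ease the pressure and slide it towards the corner in small steps.

Emit:
send_rows(
  xyz=[
    [0,0,0.6],
    [1,1.2,0],
    [1.8,2.2,0],
    [1.8,2.2,0],
    [1,1.2,0],
    [0,0,0],
    [0,0,0],
  ],
  turn=[
    [0,0,0],
    [0,0,0],
    [0,0,0],
    [0,0,0],
    [0,0,0],
    [0,0,0],
    [0,0,0],
  ],
)

```text
time_s: 19.7
eef_pos: [0.4619, -0.2905, 0.1133]
eef_rot: [[0.094, -0.996, 0.001], [-0.996, -0.094, -0.0], [0.001, -0.001, -1.0]]
force: [0.1, 0.1, 5.3]
gripper_width: 0.592
```

Emit:
send_rows(
  xyz=[
    [1,0.1,0],
    [0,0,0],
    [1,0.1,0],
    [0,0,0],
    [0,0,0],
  ],
  turn=[
    [0,0,0],
    [0,0,0],
    [0,0,0],
    [0,0,0],
    [0,0,0],
  ],
)

```text
time_s: 20.2
eef_pos: [0.4635, -0.2902, 0.1133]
eef_rot: [[0.094, -0.996, 0.0], [-0.996, -0.094, -0.0], [0.0, -0.0, -1.0]]
force: [-1.5, -0.6, 5.7]
gripper_width: 0.591
```

Emit:
send_rows(
  xyz=[
    [1,0.1,0.3],
    [0,0,0],
    [0,0,0],
  ],
  turn=[
    [0,0,0],
    [0,0,0],
    [0,0,0],
  ],
)

```text
time_s: 20.5
eef_pos: [0.4643, -0.2901, 0.1133]
eef_rot: [[0.094, -0.996, 0.0], [-0.996, -0.094, 0.0], [-0.0, -0.0, -1.0]]
force: [-1.5, 0.5, 4.5]
gripper_width: 0.601
```

Emit:
send_rows(
  xyz=[
    [1,0.1,0],
    [0,0,0],
    [0,0,0],
  ],
  turn=[
    [0,0,0],
    [0,0,0],
    [0,0,0],
  ],
)

```text
time_s: 20.8
eef_pos: [0.465, -0.29, 0.1133]
eef_rot: [[0.094, -0.996, -0.001], [-0.996, -0.094, 0.0], [-0.0, 0.001, -1.0]]
force: [-2.6, -0.5, 5.6]
gripper_width: 0.594
```

Emit:
send_rows(
  xyz=[
    [1,0.1,0],
    [0,0,0],
    [0,0,0],
  ],
  turn=[
    [0,0,0],
    [0,0,0],
    [0,0,0],
  ],
)

```text
time_s: 21.1
eef_pos: [0.4651, -0.29, 0.1134]
eef_rot: [[0.094, -0.996, -0.003], [-0.996, -0.094, 0.0], [-0.0, 0.003, -1.0]]
force: [-3.9, -0.7, 8.1]
gripper_width: 0.589
```

Emit:
send_rows(
  xyz=[
    [1,0.1,0],
    [0,0,0],
    [0,0,0],
  ],
  turn=[
    [0,0,0],
    [0,0,0],
    [0,0,0],
  ],
)

```text
time_s: 21.4
eef_pos: [0.4652, -0.2899, 0.1134]
eef_rot: [[0.094, -0.996, -0.005], [-0.996, -0.094, 0.0], [-0.001, 0.005, -1.0]]
force: [-5.7, 0.1, 8.7]
gripper_width: 0.594
```

The x bar has been reached (x stopped at 465.1 mm and the force is building). Now along y.

Emit:
send_rows(
  xyz=[
    [-0.1,1,0],
    [0,0,0],
    [-0.1,1,0],
    [0,0,0],
    [0,0,0],
  ],
  turn=[
    [0,0,0],
    [0,0,0],
    [0,0,0],
    [0,0,0],
    [0,0,0],
  ],
)

```text
time_s: 21.9
eef_pos: [0.465, -0.2885, 0.1134]
eef_rot: [[0.094, -0.996, -0.004], [-0.996, -0.094, -0.0], [-0.0, 0.004, -1.0]]
force: [-6.2, -3.2, 8.8]
gripper_width: 0.593
```

Emit:
send_rows(
  xyz=[
    [-0.1,1,0],
    [0,0,0],
    [0,0,0],
  ],
  turn=[
    [0,0,0],
    [0,0,0],
    [0,0,0],
  ],
)

```text
time_s: 22.2
eef_pos: [0.4649, -0.2875, 0.1134]
eef_rot: [[0.094, -0.996, -0.004], [-0.996, -0.094, -0.0], [-0.0, 0.004, -1.0]]
force: [-6.5, -3.2, 7.9]
gripper_width: 0.591
```

Emit:
send_rows(
  xyz=[
    [-0.1,1,0],
    [0,0,0],
    [0,0,0],
  ],
  turn=[
    [0,0,0],
    [0,0,0],
    [0,0,0],
  ],
)

```text
time_s: 22.5
eef_pos: [0.4648, -0.2865, 0.1134]
eef_rot: [[0.094, -0.996, -0.004], [-0.996, -0.094, -0.0], [-0.0, 0.004, -1.0]]
force: [-6.4, -3.1, 8.9]
gripper_width: 0.593
```

Emit:
send_rows(
  xyz=[
    [-0.1,1,0],
    [0,0,0],
    [0,0,0],
  ],
  turn=[
    [0,0,0],
    [0,0,0],
    [0,0,0],
  ],
)

```text
time_s: 22.8
eef_pos: [0.4647, -0.2856, 0.1134]
eef_rot: [[0.094, -0.996, -0.004], [-0.996, -0.094, -0.0], [0.0, 0.004, -1.0]]
force: [-5.1, -3.6, 7.8]
gripper_width: 0.597
```

Emit:
send_rows(
  xyz=[
    [0,1,0],
    [0,0,0],
    [0,0,0],
  ],
  turn=[
    [0,0,0],
    [0,0,0],
    [0,0,0],
  ],
)

```text
time_s: 23.1
eef_pos: [0.4648, -0.2855, 0.1134]
eef_rot: [[0.095, -0.995, -0.004], [-0.995, -0.095, -0.002], [0.001, 0.005, -1.0]]
force: [-6.1, -8.2, 5.1]
gripper_width: 0.593
```

Both bars reached. I'll press a little more on each and raise slightly.

Emit:
send_rows(
  xyz=[
    [1,0.3,0],
    [1,0.3,0],
    [0,0,0],
    [0,0,0],
    [0,0,0],
  ],
  turn=[
    [0,0,0],
    [0,0,0],
    [0,0,0],
    [0,0,0],
    [0,0,0],
  ],
)

```text
time_s: 23.6
eef_pos: [0.4649, -0.2854, 0.1134]
eef_rot: [[0.095, -0.995, -0.009], [-0.996, -0.095, -0.002], [0.001, 0.009, -1.0]]
force: [-11.1, -10.6, 8.4]
gripper_width: 0.593
```

```bash
python3 - <<'E'
from look import *
o,p,d,c=look("11")
R=o["eef_rot"];th=np.radians(5.4);ex=np.array([np.cos(th),np.sin(th)]);ey=np.array([-ex[1],ex[0]])
print("f own",o["force"][:2]@ex,o["force"][:2]@ey)
P,u,v=pts(d,c)
m=(abs(P[:,0]-.465)<.06)&(abs(P[:,1]+.286)<.06)&(P[:,2]>.117)&(P[:,2]<.126);T=(P-o["eef_pos"])@R*1000
m&=(abs(T[:,1])<26)&(abs(T[:,0])<42)
Q=P[m];A=np.c_[Q[:,:2],np.ones(len(Q))];print(np.median(Q[:,2]),np.linalg.lstsq(A,Q[:,2],rcond=None)[0][:2],rect(Q[:,:2]))
b=np.array([np.mean([T[m][:,0].min(),T[m][:,0].max()]),0,0])/1000
k=(R@b+o["eef_pos"])[:2]; 
r=np.array(k)-[.4854,-.2489];print("centre in corner",r@ex,r@ey)
n="scene";p,d=camera(n);cv2.imwrite("pics/c11.png",p[:,:,::-1]);c=get_calibration(n);P,u,v=pts(d,c)
for a,b in [(.055,.075),(.085,.11)]:
    m=(P[:,2]>a)&(P[:,2]<b)&(abs(P[:,0]-.586)<.1)&(abs(P[:,1])<.1); Q=P[m]
    print("hood",np.median(Q[:,2]).round(4), rect(Q[:,:2]))
E
```

```text
23.6 [ 0.4649 -0.2854  0.1134] [-11.1 -10.6   8.4] yang -174.58 tilt z [-0.0085 -0.0019 -1.    ] cam [ 0.473 -0.355  0.244] j [-14.  22. -20.   0. -48.  20.]
f own -12.025998175500415 -9.498686291956263
0.12140215074104585 [-0.00869656  0.00083554] [465.0, -285.7, 52.0, 77.0, 5.4]
centre in corner -0.02386686941096764 -0.0347420597848665
hood 0.0649 [584.1, 4.5, 127.1, 134.5, 8.1]
hood 0.1021 [585.0, 4.5, 10.6, 91.3, 8.1]
```

View pics/w11.png

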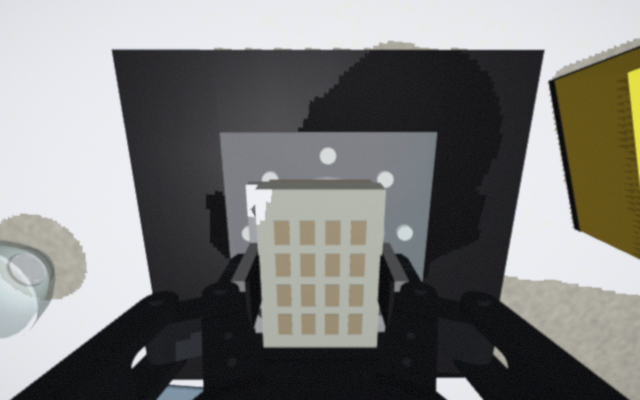

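View pics/c11.png

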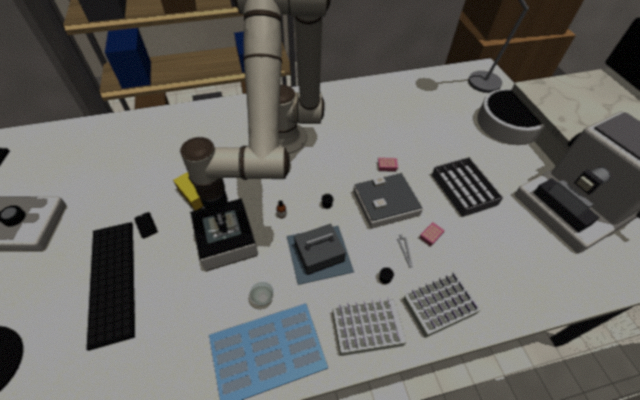

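Block centre reads (-23.9, -34.7) mm in the corner frame, square, tilt 0.009 rad. It presses with 12 N and 9.5 N along the two axes, and the hood is upright at the mat centre. One settle check, then hand in.

Emit:
send_rows(
  xyz=[
    [0,0,0],
    [0,0,0],
    [0,0,0],
    [0,0,0],
    [0,0,0],
  ],
  turn=[
    [0,0,0],
    [0,0,0],
    [0,0,0],
    [0,0,0],
    [0,0,0],
  ],
)

```text
time_s: 24.2
eef_pos: [0.4649, -0.2854, 0.1135]
eef_rot: [[0.095, -0.995, -0.008], [-0.996, -0.095, -0.002], [0.001, 0.009, -1.0]]
force: [-9.8, -11.5, 9.6]
gripper_width: 0.593
```

```bash
python3 - <<'E'
from rig import *
o=get_obs();print(o["force"],o["eef_pos"],o["gripper_width"]); hand_in(); print(get_obs()["force"])
E
```

```text
[ -9.79804652 -11.50259373   9.61575621] [ 0.46489003 -0.28540835  0.11346063] 0.5929871498035115
the job is handed in; nothing more can be done
the job is handed in; nothing more can be done
```

I lifted the grey hood off the imager by its handle and stood it on the middle of the mat. I then laid the white large block wax face down on the glass, slid it gently into the corner of both bars, and handed in at about 24 s while still holding it pressed there.

**Block:** the last camera check put its centre at (-23.9, -34.7) mm in the corner frame. The target is (-24, -35.5), and the tolerance is 3 mm. It was square to within about 0.1° and tilted about 0.009 rad.

**Force on the bars:** the wrist pushed about 11 N towards the long bar and 10 N towards the short bar, and the readings stayed steady over the last half second. Up to about 3 N of each may be lost to friction on the glass. The forces on the bars themselves could not be read directly.

**Hood:** released and upright, about 1–2 mm from the mat's centre. The camera read its handle as about 4 mm too high, but its reading of the handle on the imager was also about 3 mm high, so I put that down to the camera.

**Other checks:** no check failed. One disagreed: an early fit suggested the block was tilted in the fingers, but a second look showed it level. The other things looked undisturbed in the last scene picture.

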